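Load a converter module in the contact-test fixture and hold it on the pins

ROBOT

A 7-joint arm with a two-finger parallel gripper is mounted at the origin on the work surface. World frame = base frame: x ahead of the robot, y to its left, z up, the work surface at z = 0. Lengths are in m, angles in rad, forces in N, time in s.
With the tool pointing down it reaches from about 0.35 to 0.9 m from the base axis. Payload 8.1 kg.
Tool frame: the origin (TCP) lies midway between the tips of the shut fingers; the grasp point (between the pads) lies arm.hold_point_z behind it (arm.hold_point_z is the distance from the TCP to the grasp point, in m); z points along the fingers, x is the direction in which the jaws open and shut, and the axes are right-handed (so a half turn about z gives the same grasp; the last joint's range is limited). The gripper opens to 92 mm and grips with 3 to 60 N. Pads are 19 mm wide; open, the fingers measure 130 mm over their backs; the gripper's body (75 mm by 190 mm) begins 47 mm behind the grasp point.
Start: joints at [1.186, 0.434, 0.025, 1.573, -0.012, 1.134, -0.075], TCP at [0.174, -0.6, 0.227] pointing down, gripper open.
Joint ranges: [-2.62, 2.62], [-0.44, 2.09], [-1.27, 1.32], [0.08, 2.57], [-1.32, 4.46], [0.12, 2], [-2.74, 2.74]. Speed limits (rad/s): [2.22, 2.22, 3.01, 3.01, 3.14, 3.14, 3.14].

INTERFACE

Orientations are given as a rotation vector (axis times angle).
In Python, from cell import arm gives the robot as it stands.
- The arm moves only by the shell command python3 -m pendant 'ROWS' [FORCE]. ROWS is JSON, a list of rows, each an object with "dp": the shift along the tool's x, y, z in m, a list of three; "rotation": the turn, a rotation vector about the tool's x, y, z in rad, a list of three; "fingers": the closure, from -1 (fully open) to 1 (shut). In form: [{"dp": [x, y, z], "rotation": [rx, ry, rz], "fingers": fingers}, ...]. A call has 1 to 20 rows; each row is the pose to reach, as a shift and turn from the pose measured when the call began, along the tool's axes at that moment; what a row does not reach only later rows make up. A row lasts 1/8 s, in which the tool goes at most 62.5 mm and 10.7 degrees, less where a joint would pass 70% of its speed; a pose out of reach is approached as far as the arm can. A call with a gripper value outside its range is refused whole. The fingers move at their own pace and stop on an object; FORCE is the grip in N (left out, the last holds). Time passes only in rows, so rows that repeat a pose let the fingers close. It gives the time, the measured TCP pose, the force and the opening at its end, in the units of the state.
- arm.observe(): the state, without advancing time (a new reading comes with each control period).
- arm.get_image(name): name is "scene" or "top" or "wrist"; returns the picture (420x560x3 uint8, blue, green, red); there is no depth.
- arm.camera_params(name): a dict with "camera_matrix" (3x3 intrinsics, pixels), "k1" (the pictures are not rectified: a ray, as slopes to the right and down, at radius r is drawn at 1 + k1 r^2 times it, then the intrinsics apply), "rvec" (rotation vector, rad) and "tvec" (3), from world to camera coordinates, as OpenCV has them. Camera axes: x right, y down, z forward; pixel columns grow to the right and rows downward; lengths in m; the calibration is good to about 2 mm. A picture is of the moment at which its call begins: read the wrist's pose just before it. camera_params takes no time and is no camera call; for the wrist camera it gives the pose at the moment of the call.
- arm.sign_off(): hands the job in, once; it reports no verdict.
The state is a dict: "clock": time; "joints": joint angles; "dq": joint speeds; "joint_efforts": joint torques, N m; "position": TCP position; "ee_rot": TCP orientation; "force": force on the tool from outside, world axes, zero at the start; "ft_torque": the same for the moment, N m; "width": opening from 0.0 (shut) to 1.0 (fully open).
Only numpy, scipy, OpenCV 4.12 (cv2) and the standard library are available. Lean on these libraries where they do the work, as an engineer would, in place of code of your own. Each camera call takes 0.05 s, during which the arm holds its last target.

TASK

Take the white-lidded converter module from the sloped rest and lay it flat in the pocket of the test fixture, brass contact side down and white lid up (either way round), and let go of it there. Then push it down against the nest's springs until the top of the nest is level with the fixture's deck (about 8 mm down), never so far that the nest hits its stop, and finish while still holding it pressed there; leave the red-lidded module, the reel and the jar where they are.

Things in the scene. Friction and masses are not known exactly. Their poses are not given: they have to be found in the camera images.
- module: the module to test: a rigid block 56 (x) by 38 (y) by 26 (z) mm, about 110 g, black with a brass-coloured contact band at its underside (z 0 to 4 mm) and a white lid on top with a small green dot. Origin: centre of its brass underside; z points out of the lid, x along its length. It starts lying, lid upward, on the sloped rest, tilted 0.40 rad (23 degrees); it overhangs the rest by 5 mm on both long sides, so it can be gripped across its 38 mm width.
- stand: the sloped rest, fixed: grey base plate 90 by 60 by 8 mm carrying a slope 70 mm long and only 28 mm wide with a 9 mm high lip at its low end. Origin: centre of the base plate's underside, on the bench. The slope rises along its +x at 0.40 rad; the centre of the module's underside starts about 45 mm above this origin, the module's x pointing up the slope. The finger room beside the module is free down to the base plate.
- fixture: the contact-test fixture, fixed: a dark blue block 160 (x) by 134 (y) by 50 (z) mm whose flat deck (top) is 50 mm above the bench, with an opening in the middle in which the dark grey nest floats. Origin: centre of its underside, on the bench; its x is the pocket's long direction.
- pocket (a point): centre of the floor of the pocket in the nest; moves down with the nest; axes as the fixture's. The nest is a dark grey metal plate 88 by 68 mm with a pocket 62 (x) by 44 (y) mm and 6 mm deep, with a 2 mm lead-in. At rest the pocket floor is 52 mm and the nest's top 58 mm above the bench, 8 mm above the deck. A seated module stands 20 mm out of the nest: its lid is 78 mm above the bench at rest and 70 mm when the nest is level with the deck.
- nest (a joint): downward travel of the sprung nest in m: 0 at rest (nest 8 mm above the deck), 0.008 level with the deck, 0.014 on its hard stop. The springs push back up: the nest starts to move at about 3 N of push on the seated module, needs about 10 N at 8 mm, and about 0.9 N more per mm; it returns to 0 when let go.
- reject: bystander, loose: a module of the same size with a red lid, lying flat on the bench. Origin: centre of its underside.
- reel: bystander, loose: white component reel with round dark windows, lying flat, 90 mm across, 14 mm high. Origin: centre of its underside.
- jar: bystander, loose: small jar, 44 mm across, 50 mm high, standing. Origin: centre of its underside.
There are look-alikes about, which are no part of the job. What is shaped like the module but pink or turquoise is not meant.

How it is judged:
By the outcome, as a careful person would: the job done as asked, in the order asked, and still so for the second after the job is handed in, while the arm keeps its last pose, push and grip.
It also fails if it takes over 56 s, if anything falls off the work surface, if the arm or the gripper's body presses on something with over 40 N, if the wrist force passes 120 N, or if a joint passes its speed limit or range.

## Working session

There is one attempt and no reset: what is moved stays moved. The work goes in short steps, Python scripts to look and compute and a shell command to move; the robot and the scene stay as the last step left them, time stands still between calls to the robot, and variables do not carry over. Pictures are saved under pics/ and viewed, and the job is handed in when it is done.

```bash
ls; mkdir -p pics
python3 - <<'E'
from cell import arm
import cv2
s=arm.observe();print(s); print(arm.hold_point_z)
for n in("scene","top","wrist"):
    p=arm.camera_params(n);print(n,p)
    cv2.imwrite(f"pics/{n}0.png",arm.get_image(n))
E
```

```text
pics
{'clock': 0.0, 'joints': array([ 1.186391  ,  0.43523999,  0.02494761,  1.57409946, -0.01163329,
        1.13398239, -0.07510102]), 'dq': array([-0.00062389,  0.00044292,  0.00014239, -0.00150982, -0.00032853,
       -0.00023375,  0.00028481]), 'joint_efforts': array([ 5.22219198e-04, -6.67862034e+01,  9.84919444e-01, -3.14460111e+01,
       -6.06028922e-02,  4.26913938e-02,  1.72434725e-04]), 'position': array([ 0.17363418, -0.59986483,  0.22593318]), 'ee_rot': array([-2.51064630e+00,  1.88701022e+00,  2.08228385e-03]), 'force': array([-0.27529956,  0.86225925, -0.22631464]), 'ft_torque': array([ 0.00661072, -0.05282388,  0.03439736]), 'width': 0.9959714583518189}
0.0188
scene {'camera_matrix': array([[452.85151305,   0.        , 282.74099474],
       [  0.        , 452.85151305, 207.66381896],
       [  0.        ,   0.        ,   1.        ]]), 'k1': -0.06811454103128797, 'rvec': array([ 2.02750566,  1.16652795, -0.54290826]), 'tvec': array([-0.31828402, -0.31759132,  1.21011211])}
top {'camera_matrix': array([[394.62603516,   0.        , 287.25126666],
       [  0.        , 394.62603516, 212.86106406],
       [  0.        ,   0.        ,   1.        ]]), 'k1': -0.05040321237287402, 'rvec': array([ 2.15423606e+00, -2.18027445e+00,  1.22016938e-03]), 'tvec': array([0.00174935, 0.66229805, 0.68889482])}
wrist {'camera_matrix': array([[347.90584592,   0.        , 278.79522025],
       [  0.        , 347.90584592, 207.90969594],
       [  0.        ,   0.        ,   1.        ]]), 'k1': 0.0037489273294830784, 'rvec': array([-2.32072815,  1.74401038,  0.25193034]), 'tvec': array([-0.62427018, -0.03663816,  0.39073101])}
```

View pics/scene0.png

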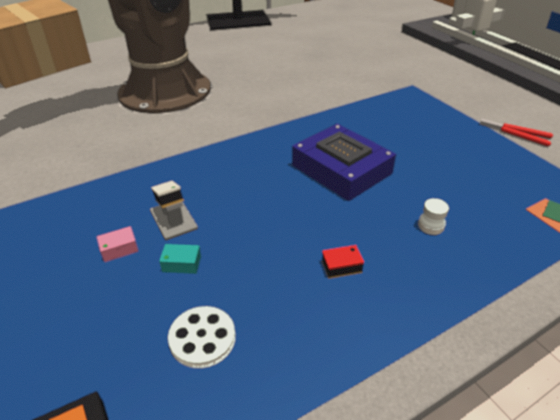

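View pics/top0.png

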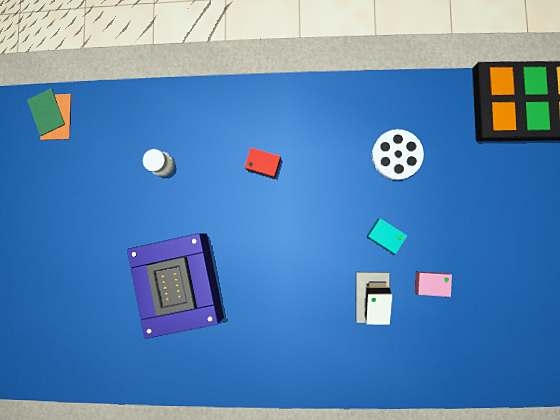

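View pics/wrist0.png

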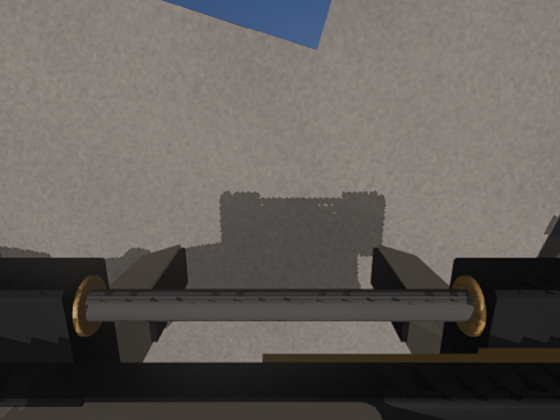

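```bash
cat > h.py <<'E'
import numpy as np, cv2
from scipy.spatial.transform import Rotation as R
def cam(p):
    Rm=cv2.Rodrigues(np.array(p["rvec"],float))[0]; return Rm,np.array(p["tvec"],float)
def ray(p,uv):
    K=p["camera_matrix"]; d=np.array([p["k1"],0,0,0,0.])
    n=cv2.undistortPoints(np.array(uv,float).reshape(-1,1,2),K,d).reshape(-1,2)
    Rm,t=cam(p); D=np.c_[n,np.ones(len(n))]@Rm; return -Rm.T@t,D
def onz(p,uv,z):
    C,D=ray(p,uv); return C+D*((z-C[2])/D[:,2])[:,None]
def proj(p,X):
    return cv2.projectPoints(np.array(X,float).reshape(-1,1,3),np.array(p["rvec"]),np.array(p["tvec"]),p["camera_matrix"],np.array([p["k1"],0,0,0,0.]))[0].reshape(-1,2)
def tri(p1,u1,p2,u2):
    C1,D1=ray(p1,u1);C2,D2=ray(p2,u2);out=[]
    for a,b in zip(D1,D2):
        a=a/np.linalg.norm(a);b=b/np.linalg.norm(b)
        s=np.linalg.lstsq(np.c_[a,-b],C2-C1,rcond=None)[0]
        P,Q=C1+a*s[0],C2+b*s[1]; out.append(np.r_[(P+Q)/2,np.linalg.norm(P-Q)])
    return np.array(out)
E
python3 - <<'E'
import cv2
a=cv2.imread("pics/top0.png");b=cv2.imread("pics/scene0.png")
r=lambda i,x,y,w,h,f:cv2.resize(i[y:y+h,x:x+w],None,fx=f,fy=f,interpolation=cv2.INTER_CUBIC)
cv2.imwrite("pics/c1.png",r(a,340,255,80,80,7))
cv2.imwrite("pics/c2.png",r(a,120,225,120,120,5))
cv2.imwrite("pics/c3.png",r(b,140,170,80,80,7))
E
```

```text
(no output)
```

View pics/c1.png

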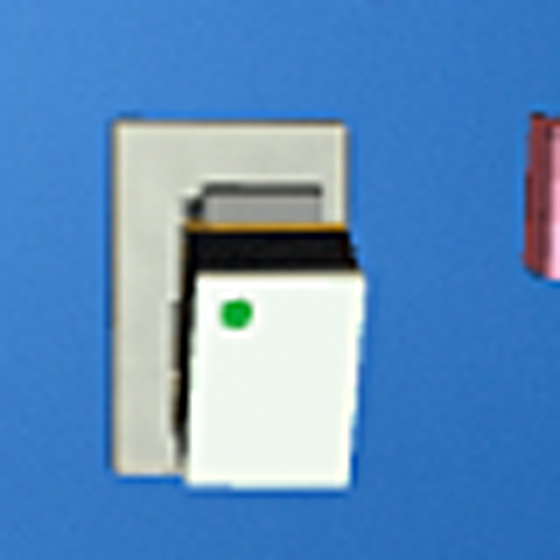

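View pics/c2.png

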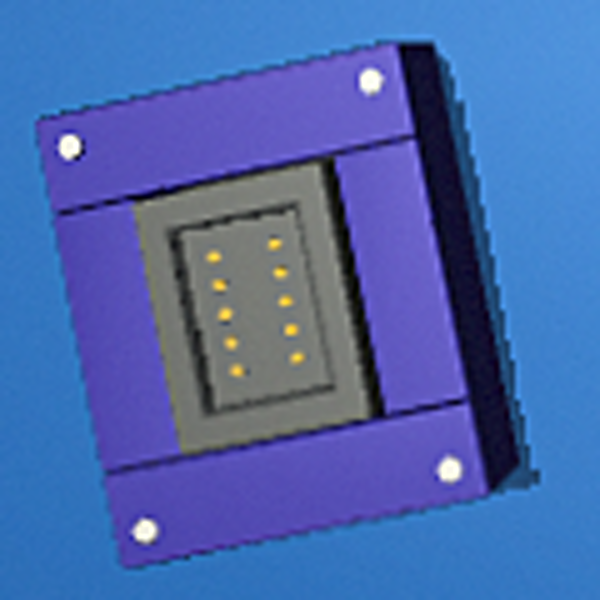

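View pics/c3.png

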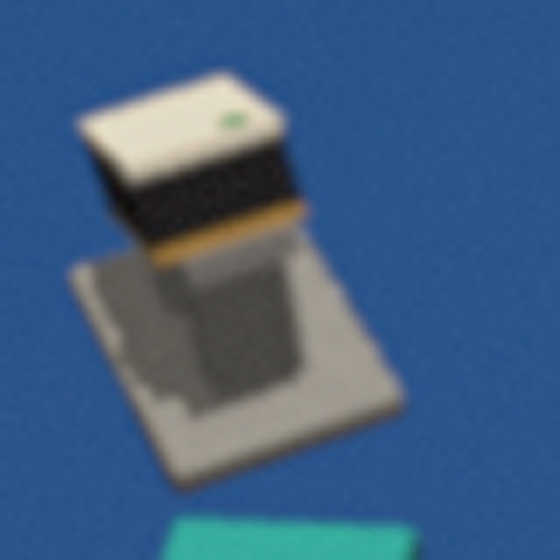

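Run:
```python
from cell import arm
from h import *
np.set_printoptions(precision=4,suppress=True)
pt,ps=arm.camera_params("top"),arm.camera_params("scene")
f=lambda q,o,s:(np.array(q,float)+.5)/s-.5+np.array(o)
for p in(pt,ps): print("C",ray(p,[[1,1]])[0])
lt=f([(196,272),(365,276),(352,487),(187,484)],(340,255),7)
ls=f([(288,125),(130,187),(78,122),(228,70)],(140,170),7)
T=tri(pt,lt,ps,ls);print(T)
P=T[:,:3];c=P.mean(0);x=(P[0]+P[1]-P[2]-P[3]);L=np.linalg.norm(x)/2;x/=np.linalg.norm(x)
y=P[0]+P[3]-P[1]-P[2];print("lid c",c,"x",x,"len",L,"w",np.linalg.norm(y)/2,"pitch",np.arcsin(x[2]),"yaw",np.arctan2(x[1],x[0]))
print("base bl", onz(pt,f([(114,122),(347,122),(114,473)],(340,255),7),.008))
print("base scene", onz(ps,f([(70,270),(405,400),(180,485)],(140,170),7),.008))
# fixture
D=onz(pt,f([(69,147),(370,82),(450,470),(145,531)],(120,225),5),.05);print("screws",D,D.mean(0))
v=D[0]+D[1]-D[2]-D[3];print("fix yaw",np.arctan2(v[1],v[0]))
N=onz(pt,f([(134,205),(330,157),(382,413),(182,455)],(120,225),5),.058);print("nest",N,N.mean(0))
v=N[0]+N[1]-N[2]-N[3];print("yaw",np.arctan2(v[1],v[0]))
N=onz(pt,f([(170,228),(298,205),(334,386),(207,414)],(120,225),5),.058);print("pocket",N.mean(0))
v=N[0]+N[1]-N[2]-N[3];print("yaw",np.arctan2(v[1],v[0]))
B=onz(pt,f([(214,257),(275,244),(297,358),(237,371)],(120,225),5),.052);print("pins",B.mean(0))
v=B[0]+B[1]-B[2]-B[3];print("yaw",np.arctan2(v[1],v[0]))
N=onz(pt,f([(38,120),(398,43),(490,492),(124,567)],(120,225),5),.05);print("deck",N.mean(0))
v=N[0]+N[1]-N[2]-N[3];print("yaw",np.arctan2(v[1],v[0]))
```

```text
C [ 0.6234 -0.0438  0.723 ]
C [ 1.1355 -0.2868  0.5431]
[[ 0.5272 -0.1371  0.0751  0.0018]
 [ 0.5253 -0.1768  0.0709  0.0016]
 [ 0.4731 -0.1762  0.0552  0.0013]
 [ 0.4746 -0.1368  0.0575  0.0018]]
lid c [ 0.5001 -0.1567  0.0647] x [ 0.953  -0.009   0.3027] len 0.05498540482371498 w 0.03976803159042753 pitch 0.3075440723177876 yaw -0.009484472284063157
base bl [[ 0.5551 -0.1276  0.008 ]
 [ 0.5546 -0.1867  0.008 ]
 [ 0.466  -0.1261  0.008 ]]
base scene [[ 0.4701 -0.1861  0.008 ]
 [ 0.5613 -0.1286  0.008 ]
 [ 0.5621 -0.1874  0.008 ]]
screws [[0.592  0.2627 0.05  ]
 [0.6139 0.155  0.05  ]
 [0.4809 0.1272 0.05  ]
 [0.459  0.235  0.05  ]] [0.5364 0.195  0.05  ]
fix yaw 0.20562642871292738
nest [[0.5723 0.2357 0.058 ]
 [0.5885 0.1665 0.058 ]
 [0.5017 0.1486 0.058 ]
 [0.4869 0.2185 0.058 ]] [0.5374 0.1923 0.058 ]
yaw 0.2012392781264311
pocket [0.5371 0.1939 0.058 ]
yaw 0.20275207887513536
pins [0.5365 0.1947 0.052 ]
yaw 0.20111311545220192
deck [0.5372 0.1938 0.05  ]
yaw 0.20212131608902076
```

```bash
cat >> h.py <<'E'
def rel(s,pos,zax,xax):
    z=np.array(zax,float);z/=np.linalg.norm(z);x=np.array(xax,float);x-=z*(x@z);x/=np.linalg.norm(x)
    G=np.c_[x,np.cross(z,x),z];T=R.from_rotvec(s["ee_rot"]).as_matrix()
    dp=T.T@(np.array(pos)-s["position"]);rv=R.from_matrix(T.T@G).as_rotvec()
    return np.round(dp,4),np.round(rv,4),np.degrees(np.linalg.norm(rv)).round(1)
E
python3 - <<'E'
from cell import arm
from h import *
s=arm.observe();T=R.from_rotvec(s["ee_rot"]).as_matrix();print(T.round(3))
n=np.array([-.389,0,.921]);U=np.array([.5105,-.157,.045])
for sg in(1,-1):print(sg,rel(s,U+n*.13,-n,[0.01*sg,sg,0]), U+n*.13)
E
```

```text
[[ 0.278 -0.961 -0.   ]
 [-0.961 -0.278  0.001]
 [-0.001  0.    -1.   ]]
1 (array([-0.3458, -0.3982,  0.0618]), array([-0.0796,  0.568 , -2.7986]), np.float64(163.7)) [ 0.45993 -0.157    0.16473]
-1 (array([-0.3458, -0.3982,  0.0618]), array([0.3976, 0.0557, 0.2868]), np.float64(28.3)) [ 0.45993 -0.157    0.16473]
```

```bash
python3 -m pendant '[{"dp":[-0.17,-0.2,0.0],"rotation":[0.2,0.028,0.143],"fingers":-1},{"dp":[-0.17,-0.2,0.0],"rotation":[0.2,0.028,0.143],"fingers":-1},{"dp":[-0.17,-0.2,0.0],"rotation":[0.2,0.028,0.143],"fingers":-1},{"dp":[-0.17,-0.2,0.0],"rotation":[0.2,0.028,0.143],"fingers":-1},{"dp":[-0.346,-0.398,0.062],"rotation":[0.398,0.056,0.287],"fingers":-1},{"dp":[-0.346,-0.398,0.062],"rotation":[0.398,0.056,0.287],"fingers":-1},{"dp":[-0.346,-0.398,0.062],"rotation":[0.398,0.056,0.287],"fingers":-1},{"dp":[-0.346,-0.398,0.062],"rotation":[0.398,0.056,0.287],"fingers":-1},{"dp":[-0.346,-0.398,0.062],"rotation":[0.398,0.056,0.287],"fingers":-1},{"dp":[-0.346,-0.398,0.062],"rotation":[0.398,0.056,0.287],"fingers":-1},{"dp":[-0.346,-0.398,0.062],"rotation":[0.398,0.056,0.287],"fingers":-1}]' 30
python3 - <<'E'
from cell import arm
from h import *
np.set_printoptions(precision=4,suppress=True)
s=arm.observe();p=arm.camera_params("wrist");cv2.imwrite("pics/w1.png",arm.get_image("wrist"))
import pickle;pickle.dump((s,p),open("w1.pkl","wb"))
print(s["clock"],s["position"],R.from_rotvec(s["ee_rot"]).as_matrix())
n=np.array([-.389,0,.921]);U=np.array([.5105,-.157,.045]);L=U+.026*n
x=np.array([.921,-.009,.389]);y=np.array([.009,1,0])
print(proj(p,[L+a*.028*x+b*.019*y for a,b in((1,1),(1,-1),(-1,-1),(-1,1))]))
E
```

```text
clock: 1.52
position: [0.4594, -0.1573, 0.1644]
ee_rot: [-1.992, 2.011, -0.404]
force: [-1.0, 0.2, 0.7]
width: 0.998
1.525 [ 0.4594 -0.1573  0.1644] [[-0.0088 -0.9211  0.3891]
 [-1.      0.0093 -0.0004]
 [-0.0032 -0.3891 -0.9212]]
[[253.0442 169.6655]
 [302.8817 169.6528]
 [301.5251 238.3146]
 [254.484  238.3059]]
```

View pics/w1.png

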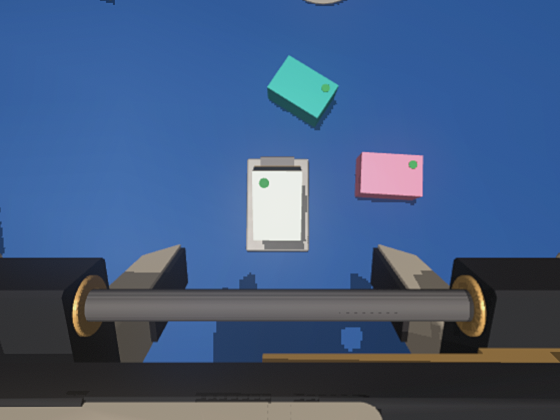

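```bash
python3 -m pendant '[{"dp":[0,0.001,0.05],"rotation":[0,0,0],"fingers":-1},{"dp":[0,0.001,0.09],"rotation":[0,0,0],"fingers":-1},{"dp":[0,0.001,0.121],"rotation":[0,0,0],"fingers":-1},{"dp":[0,0.001,0.121],"rotation":[0,0,0],"fingers":-1},{"dp":[0,0.001,0.121],"rotation":[0,0,0],"fingers":-0.2}]'
python3 - <<'E'
from cell import arm
from h import *
s=arm.observe();cv2.imwrite("pics/s2.png",cv2.resize(arm.get_image("scene")[130:270,100:260],None,fx=5,fy=4))
cv2.imwrite("pics/w2.png",arm.get_image("wrist"))
print(s["position"],s["width"])
E
```

```text
clock: 2.2
position: [0.4994, -0.1549, 0.0589]
ee_rot: [-1.989, 2.013, -0.379]
force: [0.4, 0.7, 1.5]
width: 0.932
[ 0.49942945 -0.15494885  0.05892402] 0.931774987638855
```

View pics/s2.png

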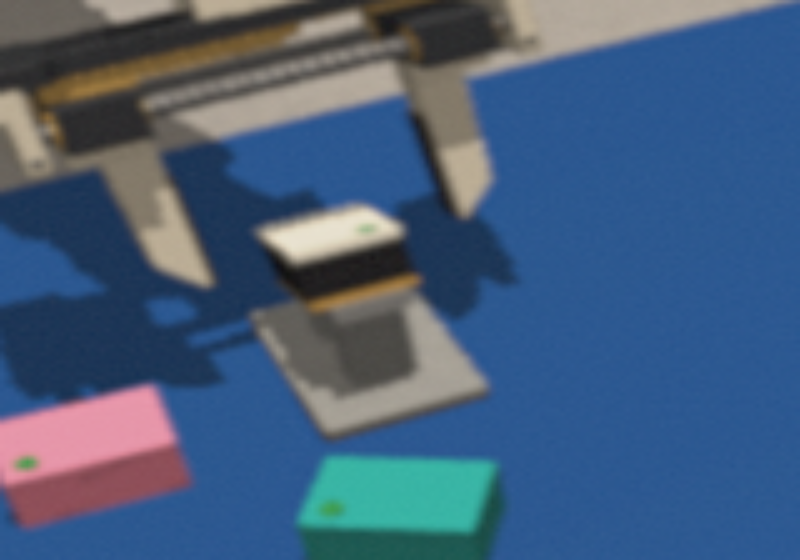

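View pics/w2.png

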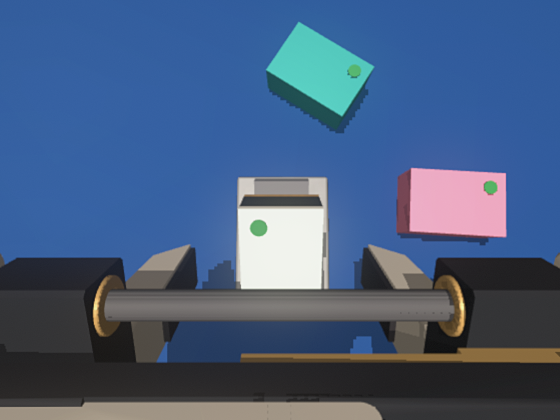

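Run:
```python
from cell import arm
from h import *
s=arm.observe();print(s["position"],s["dq"].round(3),s["clock"],s["force"])
n=np.array([-.389,0,.921]);U=np.array([.5095,-.157,.0445])
print(rel(s,U+n*.009,-n,[-.01,-1,0]), U+n*.009)
```

```text
[ 0.49956649 -0.15442723  0.05881242] [ 0.025 -0.016 -0.044  0.     0.344 -0.001 -0.348] 2.3 [ 0.27971943  0.16783028 -0.23681045]
(array([ 0.0026, -0.0037,  0.008 ]), array([ 0.0094,  0.0139, -0.0059]), np.float64(1.0)) [ 0.505999 -0.157     0.052789]
```

```bash
python3 -m pendant '[{"dp":[0.0026,-0.0037,0.008],"rotation":[0.009,0.014,-0.006],"fingers":-0.2},{"dp":[0.0026,-0.0037,0.008],"rotation":[0.009,0.014,-0.006],"fingers":-0.2},{"dp":[0.0026,-0.0037,0.008],"rotation":[0.009,0.014,-0.006],"fingers":-0.2},{"dp":[0.0026,-0.0037,0.008],"rotation":[0.009,0.014,-0.006],"fingers":-0.2}]'
python3 - <<'E'
from cell import arm
from h import *
s=arm.observe();print(s["position"],s["dq"].round(3),s["clock"],s["force"])
n=np.array([-.389,0,.921]);U=np.array([.5095,-.157,.0445])
print(rel(s,U+n*.009,-n,[-.01,-1,0]), U+n*.009)
cv2.imwrite("pics/s3.png",cv2.resize(arm.get_image("scene")[130:270,100:260],None,fx=5,fy=4))
E
```

```text
clock: 2.8
position: [0.5058, -0.1575, 0.0531]
ee_rot: [-1.991, 2.011, -0.404]
force: [-1.0, -0.1, 0.7]
width: 0.601
[ 0.50583692 -0.15754823  0.05309298] [-0.003 -0.001  0.001  0.001 -0.023 -0.     0.023] 2.8 [-1.03779695 -0.05041667  0.69097138]
(array([-0.0005, -0.    ,  0.0003]), array([ 0.0001, -0.0004, -0.0006]), np.float64(0.0)) [ 0.505999 -0.157     0.052789]
```

View pics/s3.png

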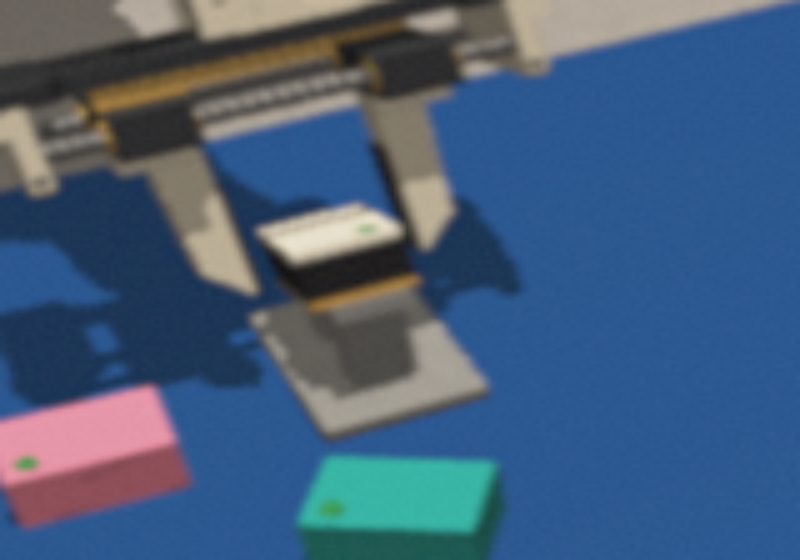

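```bash
python3 -m pendant '[{"dp":[0,0,0],"rotation":[0,0,0],"fingers":1},{"dp":[0,0,0],"rotation":[0,0,0],"fingers":1},{"dp":[0,0,0],"rotation":[0,0,0],"fingers":1},{"dp":[0,0,0],"rotation":[0,0,0],"fingers":1},{"dp":[0,0,0],"rotation":[0,0,0],"fingers":1}]' 30
python3 - <<'E'
from cell import arm
from h import *
s=arm.observe();print(s["width"]*92,s["force"],s["ft_torque"])
cv2.imwrite("pics/s4.png",cv2.resize(arm.get_image("scene")[130:270,100:260],None,fx=5,fy=4))
cv2.imwrite("pics/w4.png",arm.get_image("wrist"))
E
```

```text
clock: 3.48
position: [0.5058, -0.1574, 0.0531]
ee_rot: [-1.992, 2.011, -0.403]
force: [-2.0, 0.4, 4.2]
width: 0.411
37.80395975282517 [-1.97542377  0.38741413  4.2264083 ] [0.13956267 0.6031995  0.01546419]
```

View pics/s4.png

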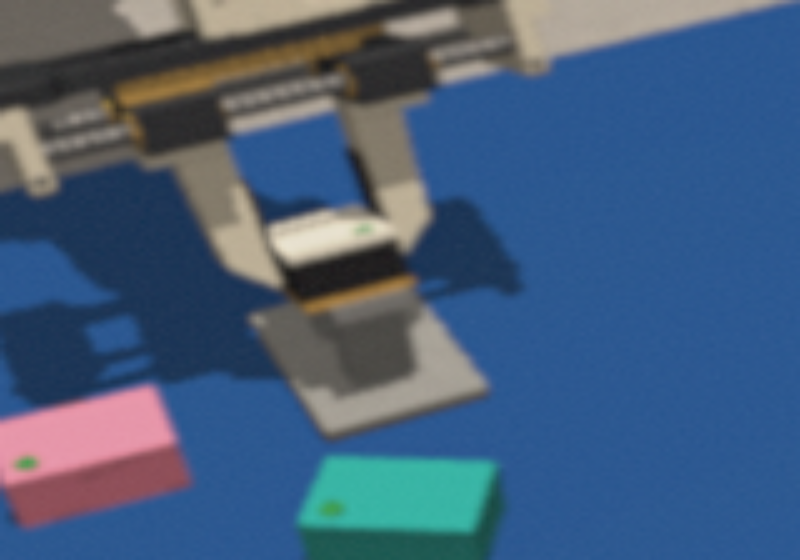

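View pics/w4.png

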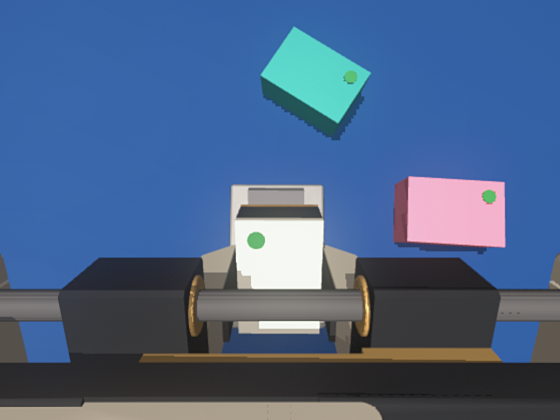

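```bash
python3 -m pendant '[{"dp":[0,0,-0.03],"rotation":[0,0,0],"fingers":1},{"dp":[0,0,-0.07],"rotation":[0,0,0],"fingers":1},{"dp":[0,0,-0.1],"rotation":[0,0,0],"fingers":1},{"dp":[0,0,-0.1],"rotation":[0,0,0],"fingers":1},{"dp":[0,0,-0.1],"rotation":[0,0,0],"fingers":1}]'
python3 - <<'E'
from cell import arm
from h import *
s=arm.observe();print(s["width"]*92,s["force"],s["position"])
a=.2025
print(rel(s,[.5368,.1943,.15],[0,0,-1],[np.sin(a),-np.cos(a),0]))
cv2.imwrite("pics/w5.png",arm.get_image("wrist"))
E
```

```text
clock: 4.2
position: [0.4672, -0.1567, 0.1448]
ee_rot: [-1.992, 2.01, -0.403]
force: [-0.3, -0.3, -1.0]
width: 0.413
37.96084972454986 [-0.31488913 -0.27439625 -1.03996216] [ 0.46722508 -0.1566723   0.14481578]
(array([-0.3515, -0.0631,  0.0224]), array([-0.3985, -0.0384, -0.2083]), np.float64(25.9))
```

View pics/w5.png

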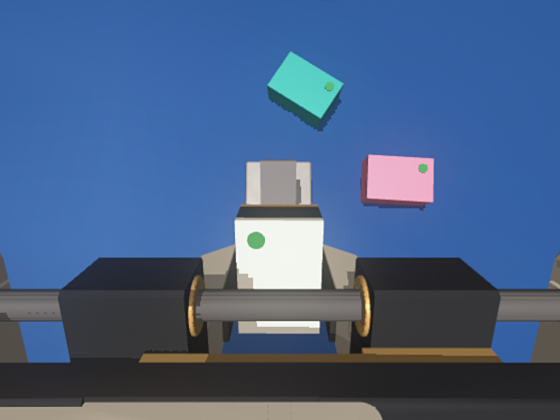

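```bash
python3 -m pendant '[{"dp":[-0.05,-0.01,0],"rotation":[-0.06,-0.006,-0.03],"fingers":1},{"dp":[-0.1,-0.02,0.005],"rotation":[-0.12,-0.012,-0.06],"fingers":1},{"dp":[-0.15,-0.03,0.008],"rotation":[-0.18,-0.017,-0.09],"fingers":1},{"dp":[-0.2,-0.04,0.01],"rotation":[-0.24,-0.023,-0.125],"fingers":1},{"dp":[-0.25,-0.045,0.015],"rotation":[-0.3,-0.029,-0.156],"fingers":1},{"dp":[-0.3,-0.055,0.02],"rotation":[-0.35,-0.034,-0.18],"fingers":1},{"dp":[-0.3515,-0.063,0.022],"rotation":[-0.3985,-0.0384,-0.208],"fingers":1},{"dp":[-0.3515,-0.063,0.022],"rotation":[-0.3985,-0.0384,-0.208],"fingers":1},{"dp":[-0.3515,-0.063,0.022],"rotation":[-0.3985,-0.0384,-0.208],"fingers":1},{"dp":[-0.3515,-0.063,0.022],"rotation":[-0.3985,-0.0384,-0.208],"fingers":1},{"dp":[-0.3515,-0.063,0.022],"rotation":[-0.3985,-0.0384,-0.208],"fingers":1}]'
python3 - <<'E'
from cell import arm
from h import *
import pickle
s=arm.observe();p=arm.camera_params("wrist");w=arm.get_image("wrist");t=arm.get_image("top")
pickle.dump((s,p),open("w6.pkl","wb"))
cv2.imwrite("pics/w6.png",w);cv2.imwrite("pics/t6.png",cv2.resize(t[210:350,90:270],None,fx=4,fy=4));cv2.imwrite("pics/t6f.png",t)
cv2.imwrite("pics/s6.png",cv2.resize(arm.get_image("scene")[60:210,260:430],None,fx=4,fy=4))
a=.2025
print(s["position"],s["width"]*92,rel(s,[.5368,.1943,.15],[0,0,-1],[np.sin(a),-np.cos(a),0]))
E
```

```text
clock: 5.62
position: [0.5364, 0.1929, 0.1499]
ee_rot: [2.432, -1.989, -0.002]
force: [-0.0, 0.1, -1.6]
width: 0.41
[0.53640685 0.19292951 0.1499332 ] 37.75040505870089 (array([-0.0013, -0.0007, -0.0001]), array([ 0.001 ,  0.0007, -0.0027]), np.float64(0.2))
```

View pics/w6.png

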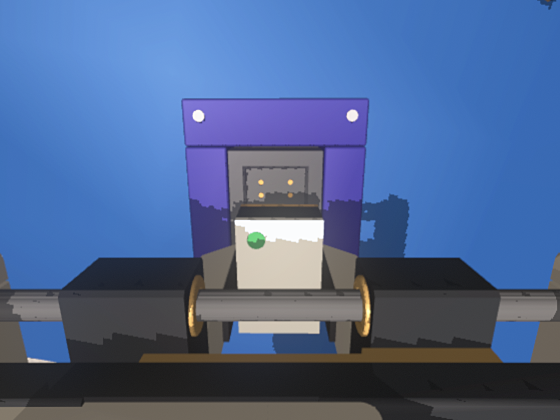

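View pics/t6.png

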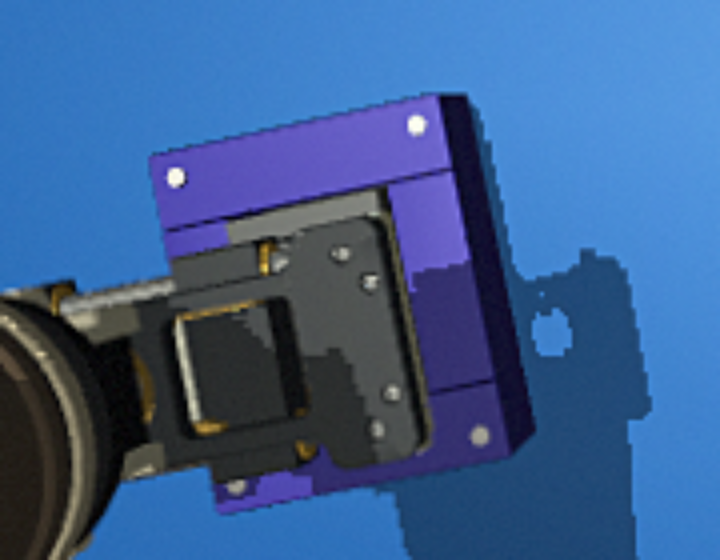

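View pics/s6.png

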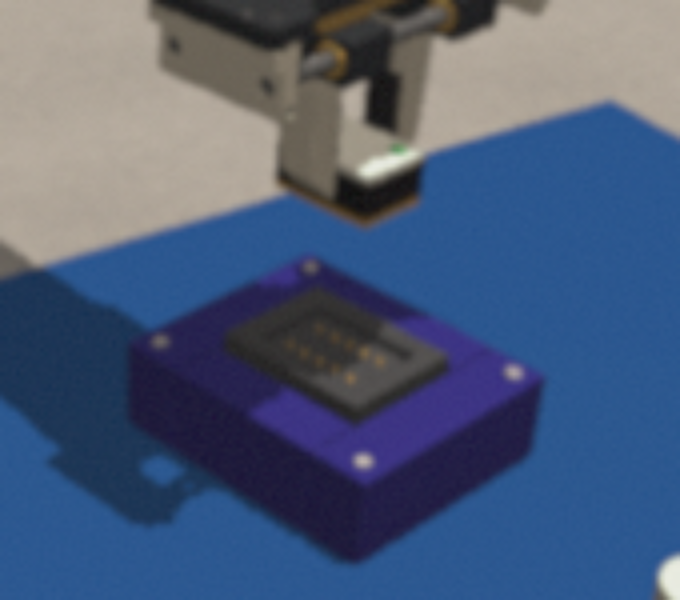

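Run:
```python
from h import *
import pickle
np.set_printoptions(precision=4,suppress=True)
s,p=pickle.load(open("w6.pkl","rb"))
i=cv2.imread("pics/w6.png");cv2.imwrite("pics/w6c.png",cv2.resize(i[90:345,180:380],None,fx=3,fy=2.3,interpolation=cv2.INTER_CUBIC))
T=R.from_rotvec(s["ee_rot"]).as_matrix();P=s["position"]
for h in(.015,.017,.019):
    W=onz(p,[(236,219),(323,219),(320.5,332.5),(239.5,332.5)],P[2]+h);print(h,(W-P)@T)
W=onz(p,[(236,205.5),(323,205.5)],P[2]-.009);print("brass",(W-P)@T)
a=.2025;F=np.array([[np.cos(a),np.sin(a),0],[-np.sin(a),np.cos(a),0],[0,0,1]]).T
c=np.array([.5368,.1943,0])
for n,uv,z in(("screw",[(198,116),(352,116)],.05),("nest",[(228,150),(323,150)],.058),("deck",[(183,99),(368,99)],.05),("pins",[(261,182.5),(290.5,182.5)],.052)):
    W=onz(p,uv,z);print(n,W,(W-c)@F)
```

```text
0.015 [[-0.0186 -0.0278 -0.015 ]
 [ 0.0192 -0.0278 -0.015 ]
 [ 0.02    0.0296 -0.015 ]
 [-0.0189  0.0296 -0.015 ]]
0.017 [[-0.0184 -0.0285 -0.017 ]
 [ 0.0189 -0.0285 -0.017 ]
 [ 0.0197  0.0282 -0.017 ]
 [-0.0187  0.0282 -0.017 ]]
0.019 [[-0.0181 -0.0291 -0.019 ]
 [ 0.0186 -0.0291 -0.019 ]
 [ 0.0195  0.0267 -0.019 ]
 [-0.0184  0.0267 -0.019 ]]
brass [[-0.0215 -0.027   0.009 ]
 [ 0.0221 -0.027   0.009 ]]
screw [[0.5913 0.2633 0.05  ]
 [0.6133 0.1549 0.05  ]] [[ 0.0673  0.0566  0.05  ]
 [ 0.067  -0.054   0.05  ]]
nest [[0.5728 0.2374 0.058 ]
 [0.5863 0.1708 0.058 ]] [[ 0.044   0.035   0.058 ]
 [ 0.0438 -0.033   0.058 ]]
deck [[0.6008 0.2753 0.05  ]
 [0.6268 0.1467 0.05  ]] [[ 0.079   0.0664  0.05  ]
 [ 0.0786 -0.0647  0.05  ]]
pins [[0.5528 0.2099 0.052 ]
 [0.5573 0.1882 0.052 ]] [[ 0.0189  0.0121  0.052 ]
 [ 0.0188 -0.0101  0.052 ]]
```

View pics/w6c.png

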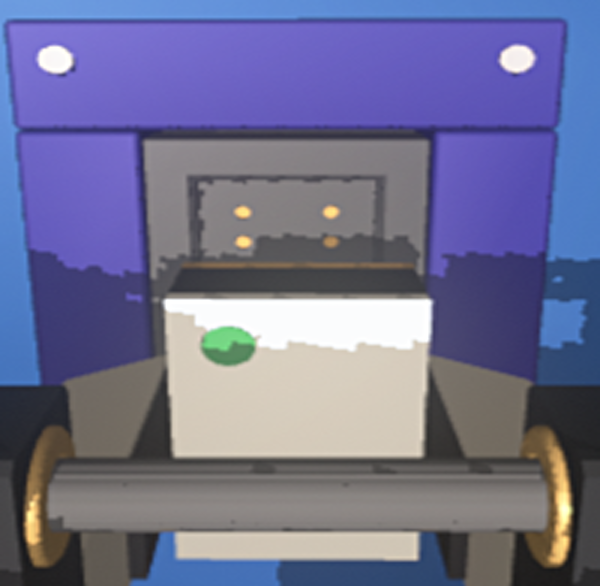

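Run:
```python
from cell import arm
from h import *
s=arm.observe();a=.203
print(s["position"],rel(s,[.5366,.1951,.069],[0,0,-1],[np.sin(a),-np.cos(a),0]))
```

```text
[0.53650035 0.19366106 0.15014268] (array([-0.0013, -0.0004,  0.0811]), array([ 0.0005,  0.0007, -0.002 ]), np.float64(0.1))
```

```bash
python3 -m pendant '[{"dp":[-0.0013,-0.0004,0.03],"rotation":[0,0,-0.002],"fingers":1},{"dp":[-0.0013,-0.0004,0.055],"rotation":[0,0,-0.002],"fingers":1},{"dp":[-0.0013,-0.0004,0.07],"rotation":[0,0,-0.002],"fingers":1},{"dp":[-0.0013,-0.0004,0.08],"rotation":[0,0,-0.002],"fingers":1},{"dp":[-0.0013,-0.0004,0.081],"rotation":[0,0,-0.002],"fingers":1},{"dp":[-0.0013,-0.0004,0.081],"rotation":[0,0,-0.002],"fingers":1},{"dp":[-0.0013,-0.0004,0.081],"rotation":[0,0,-0.002],"fingers":1}]'
python3 - <<'E'
from cell import arm
from h import *
s=arm.observe();a=.203
print(s["position"],rel(s,[.5366,.1951,.0615],[0,0,-1],[np.sin(a),-np.cos(a),0]))
w=arm.get_image("wrist");cv2.imwrite("pics/w7.png",cv2.resize(w[60:345,160:400],None,fx=3,fy=2))
cv2.imwrite("pics/s7.png",cv2.resize(arm.get_image("scene")[60:210,260:430],None,fx=4,fy=4))
E
```

```text
clock: 6.65
position: [0.537, 0.1952, 0.0698]
ee_rot: [-2.434, 1.984, 0.001]
force: [-0.6, -0.3, -0.9]
width: 0.412
[0.53702834 0.19521451 0.06978644] (array([0.    , 0.0004, 0.0083]), array([-0.0005,  0.001 , -0.    ]), np.float64(0.1))
```

View pics/w7.png

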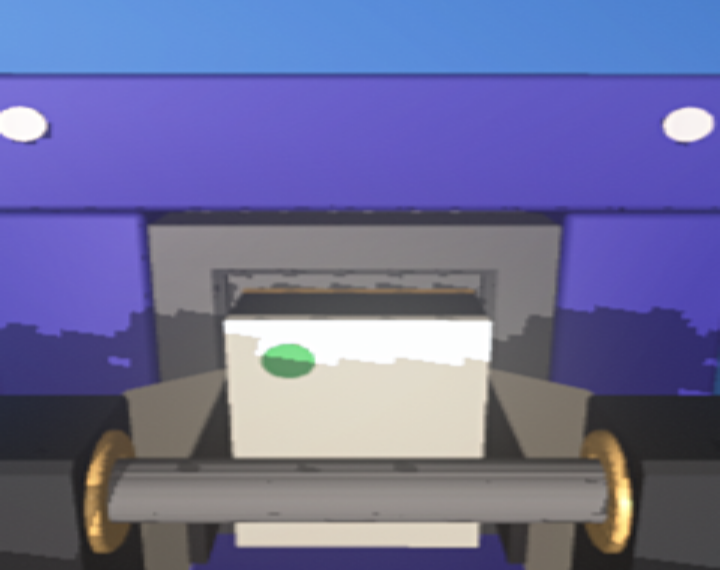

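View pics/s7.png

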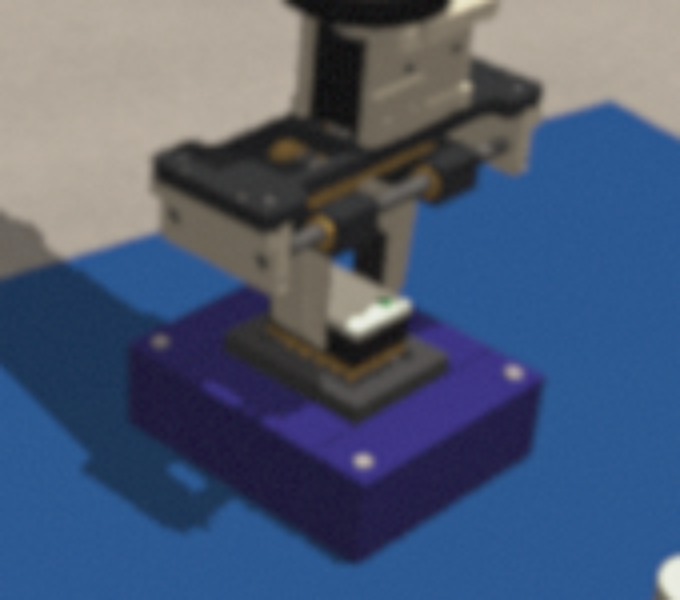

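```bash
python3 -m pendant '[{"dp":[0,0.0004,0.003],"rotation":[0,0,0],"fingers":1},{"dp":[0,0.0004,0.005],"rotation":[0,0,0],"fingers":1},{"dp":[0,0.0004,0.007],"rotation":[0,0,0],"fingers":1},{"dp":[0,0.0004,0.008],"rotation":[0,0,0],"fingers":1},{"dp":[0,0.0004,0.008],"rotation":[0,0,0],"fingers":1}]'
python3 - <<'E'
from cell import arm
from h import *
s=arm.observe();a=.203
print(s["position"],s["force"],s["ft_torque"])
p=arm.camera_params("wrist");w=arm.get_image("wrist");cv2.imwrite("pics/w8.png",cv2.resize(w[60:345,160:400],None,fx=3,fy=2))
T=R.from_rotvec(s["ee_rot"]).as_matrix();print(w.shape)
E
```

```text
clock: 7.38
position: [0.5365, 0.1951, 0.0616]
ee_rot: [-2.435, 1.984, 0.001]
force: [-0.0, -1.1, -1.6]
width: 0.414
[0.53648349 0.19506917 0.06155478] [-0.03502144 -1.12416675 -1.59270818] [ 0.02837379  0.0300442  -0.02240087]
(420, 560, 3)
```

View pics/w8.png

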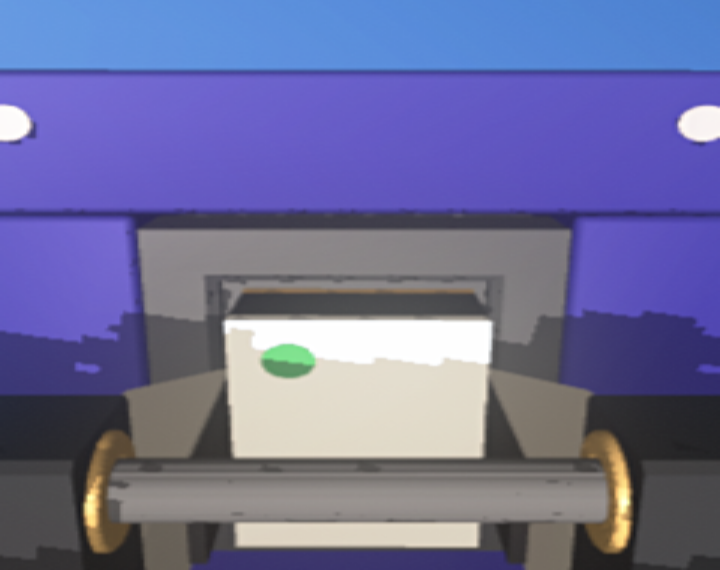

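```bash
python3 -m pendant '[{"dp":[0,0,0.001],"rotation":[0,0,0],"fingers":1},{"dp":[0,0,0.0015],"rotation":[0,0,0],"fingers":1},{"dp":[0,0,0.0015],"rotation":[0,0,0],"fingers":1}]'
```

```text
clock: 7.8
position: [0.5366, 0.1951, 0.0603]
ee_rot: [-2.434, 1.984, 0.001]
force: [-1.5, -0.4, 4.0]
width: 0.411
```

```bash
python3 -m pendant '[{"dp":[0,0,0],"rotation":[0,0,0],"fingers":-0.2},{"dp":[0,0,0],"rotation":[0,0,0],"fingers":-0.2},{"dp":[0,0,0],"rotation":[0,0,0],"fingers":-0.2},{"dp":[0,0,-0.03],"rotation":[0,0,0],"fingers":-0.2},{"dp":[0,0,-0.07],"rotation":[0,0,0],"fingers":-0.2},{"dp":[0,0.0,-0.07],"rotation":[0,0,0],"fingers":-0.2},{"dp":[0,0.0,-0.07],"rotation":[0,0,0],"fingers":-0.2}]'
python3 - <<'E'
from cell import arm
from h import *
import pickle
s=arm.observe();p=arm.camera_params("wrist");w=arm.get_image("wrist");pickle.dump((s,p),open("w9.pkl","wb"))
cv2.imwrite("pics/w9.png",cv2.resize(w[60:345,160:400],None,fx=3,fy=2));cv2.imwrite("pics/w9f.png",w)
cv2.imwrite("pics/s9.png",cv2.resize(arm.get_image("scene")[60:210,260:430],None,fx=4,fy=4))
print(s["position"],s["force"])
E
```

```text
clock: 8.68
position: [0.5362, 0.1952, 0.1299]
ee_rot: [-2.435, 1.984, 0.002]
force: [-0.3, -0.1, -0.5]
width: 0.6
[0.53621222 0.1951817  0.12988139] [-0.33185176 -0.14544945 -0.52918919]
```

View pics/w9.png

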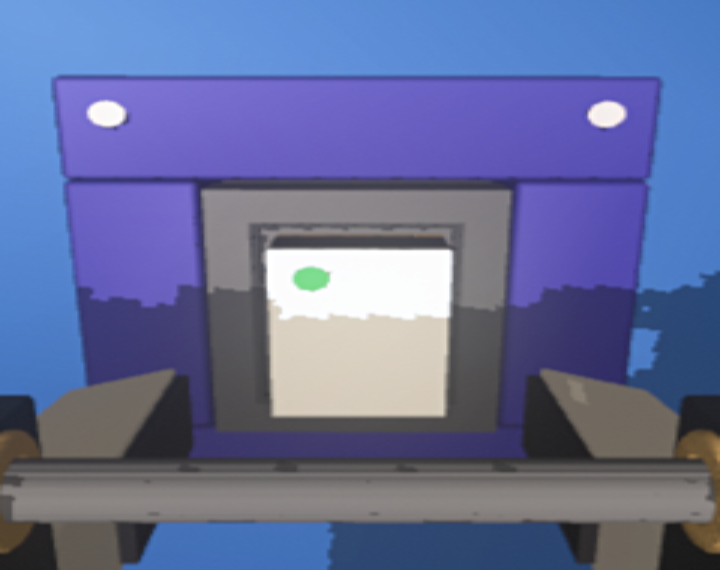

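View pics/s9.png

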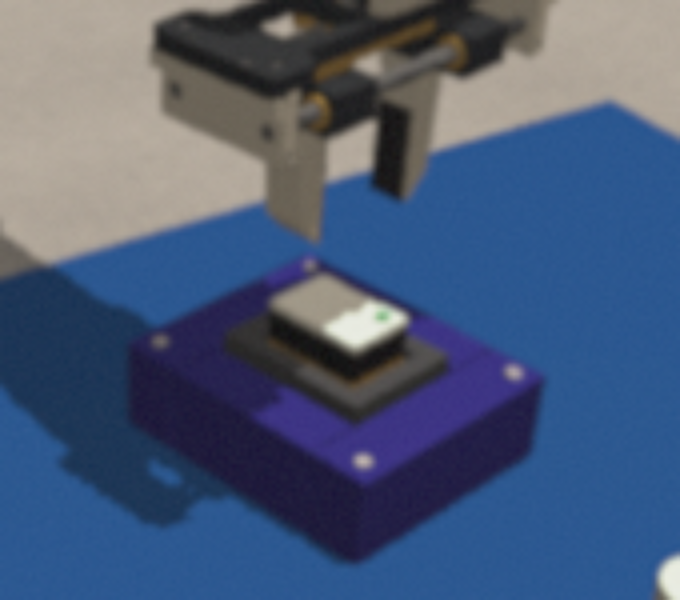

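Run:
```python
from h import *
import pickle
np.set_printoptions(precision=4,suppress=True)
s,p=pickle.load(open("w9.pkl","rb"));T=R.from_rotvec(s["ee_rot"]).as_matrix();P=s["position"]
f=lambda q:(np.array(q,float)+.5)/[3,2]-.5+[160,60]
for z in(.078,.082):
    print(z,((onz(p,f([(267,248),(452,248),(446,416),(271,416)]),z)-P)@T)[:,:2])
print("pocket/nest",((onz(p,f([(250,224),(463,224),(202,188),(513,188),(216,430),(500,430)]),.058)-P)@T)[:,:2])
```

```text
0.078 [[-0.0186 -0.0287]
 [ 0.0195 -0.0287]
 [ 0.0196  0.0282]
 [-0.0191  0.0283]]
0.082 [[-0.0183 -0.0296]
 [ 0.0191 -0.0296]
 [ 0.0192  0.0263]
 [-0.0188  0.0263]]
pocket/nest [[-0.024  -0.0326]
 [ 0.0236 -0.0326]
 [-0.0342 -0.0446]
 [ 0.0343 -0.0446]
 [-0.0345  0.0437]
 [ 0.0348  0.0437]]
```

```bash
python3 -m pendant '[{"dp":[0,0,0],"rotation":[0,0,0],"fingers":1},{"dp":[0,0,0],"rotation":[0,0,0],"fingers":1},{"dp":[0,0,0],"rotation":[0,0,0],"fingers":1},{"dp":[0,0,0.0],"rotation":[0,0,0],"fingers":1},{"dp":[0,0,0.02],"rotation":[0,0,0],"fingers":1},{"dp":[0,0,0.04],"rotation":[0,0,0],"fingers":1},{"dp":[0,0,0.049],"rotation":[0,0,0],"fingers":1},{"dp":[0,0,0.049],"rotation":[0,0,0],"fingers":1},{"dp":[0,0,0.049],"rotation":[0,0,0],"fingers":1}]' 20; python3 -c "
from cell import arm
s=arm.observe();print(s['position'],s['width'])"
```

```text
clock: 9.9
position: [0.5363, 0.195, 0.0809]
ee_rot: [-2.435, 1.985, 0.001]
force: [-0.1, -0.5, -0.1]
width: 0.006
[0.53625557 0.19504524 0.0809403 ] 0.00551352185452641
```

```bash
python3 -m pendant '[{"dp":[0,0,0.002],"rotation":[0,0,0],"fingers":1},{"dp":[0,0,0.003],"rotation":[0,0,0],"fingers":1},{"dp":[0,0,0.003],"rotation":[0,0,0],"fingers":1}]'
python3 -m pendant '[{"dp":[0,0,0.001],"rotation":[0,0,0],"fingers":1},{"dp":[0,0,0.001],"rotation":[0,0,0],"fingers":1}]'
python3 -m pendant '[{"dp":[0,0,0.001],"rotation":[0,0,0],"fingers":1},{"dp":[0,0,0.002],"rotation":[0,0,0],"fingers":1},{"dp":[0,0,0.002],"rotation":[0,0,0],"fingers":1}]'
```

```text
clock: 10.28
position: [0.5365, 0.1952, 0.0783]
ee_rot: [-2.434, 1.984, 0.001]
force: [0.3, -0.7, 3.2]
width: 0.002
clock: 10.52
position: [0.5365, 0.1952, 0.0773]
ee_rot: [-2.434, 1.984, 0.001]
force: [-0.3, 0.0, 4.6]
width: 0.007
clock: 10.9
position: [0.5366, 0.1952, 0.0754]
ee_rot: [-2.434, 1.984, 0.001]
force: [-1.9, 0.4, 6.6]
width: 0.004
```

```bash
python3 -m pendant '[{"dp":[0,0,0.0015],"rotation":[0,0,0],"fingers":1},{"dp":[0,0,0.003],"rotation":[0,0,0],"fingers":1},{"dp":[0,0,0.003],"rotation":[0,0,0],"fingers":1}]'
python3 -m pendant '[{"dp":[0,0,0.001],"rotation":[0,0,0],"fingers":1},{"dp":[0,0,0.0018],"rotation":[0,0,0],"fingers":1},{"dp":[0,0,0.0018],"rotation":[0,0,0],"fingers":1}]'
python3 - <<'E'
from cell import arm
import cv2
F=[]
for k in range(4):
    i=arm.get_image("scene");s=arm.observe();F.append(s["force"][2]);print(s["position"],s["force"])
cv2.imwrite("pics/s10.png",cv2.resize(i[60:210,260:430],None,fx=4,fy=4,interpolation=cv2.INTER_CUBIC))
cv2.imwrite("pics/w10.png",arm.get_image("wrist"))
cv2.imwrite("pics/s10f.png",i)
E
```

```text
clock: 11.28
position: [0.5366, 0.1952, 0.0726]
ee_rot: [-2.434, 1.984, 0.002]
force: [-2.8, 0.3, 8.5]
width: 0.003
clock: 11.65
position: [0.5366, 0.1952, 0.0711]
ee_rot: [-2.434, 1.984, 0.002]
force: [-2.8, -0.8, 9.8]
width: 0.005
[0.53657352 0.19518492 0.07110933] [-3.0140462   0.17505218 10.07767681]
[0.53656921 0.19519031 0.07113641] [-2.65093942 -0.62104782  9.20741518]
[0.53657185 0.19520025 0.07114599] [-3.68259848 -0.19372292  9.43285848]
[0.53659714 0.19519595 0.07114989] [-2.8299448  -1.05367327  9.73382957]
```

View pics/s10.png

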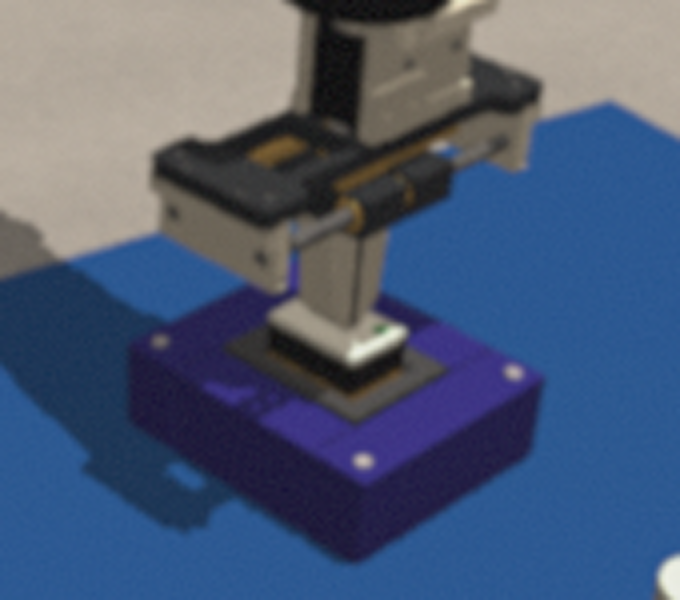

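View pics/w10.png

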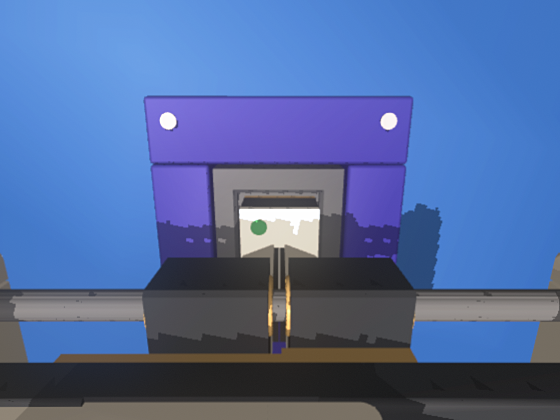

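```bash
python3 -m pendant '[{"dp":[0,0,0.0012],"rotation":[0,0,0],"fingers":1},{"dp":[0,0,0.0012],"rotation":[0,0,0],"fingers":1},{"dp":[0,0,0.0012],"rotation":[0,0,0],"fingers":1},{"dp":[0,0,0.0012],"rotation":[0,0,0],"fingers":1}]'
python3 - <<'E'
from cell import arm
import cv2,numpy as np
F=[];Z=[]
for k in range(10):
    i=arm.get_image("scene");s=arm.observe();F.append(s["force"]);Z.append(s["position"])
print(np.mean(F,0),np.mean(Z,0),np.ptp(Z,0),s["clock"])
cv2.imwrite("pics/s11.png",cv2.resize(i[130:175,310:380],None,fx=10,fy=10,interpolation=cv2.INTER_CUBIC))
E
```

```text
clock: 12.4
position: [0.5366, 0.1952, 0.0703]
ee_rot: [-2.433, 1.984, 0.002]
force: [-3.2, -0.4, 11.2]
width: 0.003
[-3.09045969 -0.48591708 10.5259832 ] [0.536585   0.19517645 0.07035607] [6.89545249e-05 5.43827571e-05 4.12492178e-05] 12.9
```

View pics/s11.png

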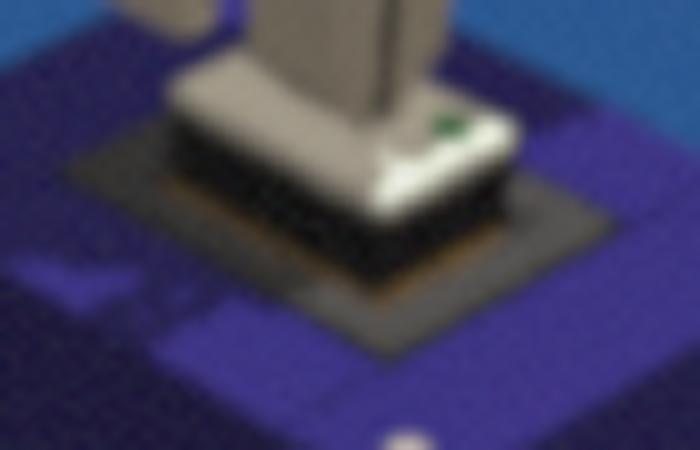

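Run:
```python
from cell import arm
import cv2
i=arm.get_image("top");a=cv2.imread("pics/top0.png")
for n,(x,y) in dict(red=(264,163),reel=(398,154),jar=(158,163)).items():
    print(n,cv2.absdiff(i,a)[y-30:y+30,x-30:x+30].mean())
arm.sign_off();s=arm.observe();print(s["position"],s["force"])
```

```text
red 1.2261111111111112
reel 1.0233333333333334
jar 1.2625925925925925
the job is handed in; nothing more can be done
the job is handed in; nothing more can be done
```

I placed the white-lidded module lid up in the fixture pocket and let go of it. I then pressed it down with the closed fingertips and signed off at about 13 s, still holding it pressed.

- **Seating:** after release, the wrist picture showed the module flat and centred in the pocket to within about 1 mm, with its lid at about 78 mm.
- **Press depth:** the fingertips held at z = 70.35 mm with about 10.5 N of upward force. The scene view showed the nest level with the deck.
- **Disagreement:** the position gives 7.65 mm of travel from a 78 mm lid, or about 7.9 mm from where I felt contact. The force suggests about 8.3 mm. All are well short of the 14 mm stop. There was also a sideways force of about 3 N.
- **Other objects:** the red module, the reel and the jar look unchanged in the top view before and after.
- **Not checked:** my script also tried to read the arm's state after sign-off, but the interface only answered that the job was handed in. I have no readings for the final second.

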